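# Wedge a shelf post tight in its corner collar

## Task

One post of the small stacking shelf is still loose in its black corner collar. Take the orange tapered key out of the wooden stand, set it upright, point down, in the gap between the post and the collar's sloping white wall (tapered, white-striped side towards that wall), and tap or press it down gently until it is tight, which is when it no longer gives to a steady push of about 20 N; do not force it much harder or the collar splits. Then let go, leaving the key standing there and everything else where it is.

Things in the scene. Friction and masses are not known exactly. Their poses are not given: they have to be found in the camera images.
- key: Orange tapered key, 108 mm tall, about 60 g, standing point down in a hole of the stand. Shank 80 mm long, 24 mm wide (y); head on top 32 (x) by 36 (y) by 28 mm tall, to be grasped across y from above. Origin on the head's upright axis at tip level, z up. Shank face -x is straight, at x = -9.65 mm; face +x tapers 1 in 6, from x = -3.65 mm at the tip (6 mm thick) to +9.7 mm under the head.
- key_tip (a point): Middle of the key's lower end, 6.65 mm to the -x side of the key's origin; axes as the key's.
- key_head (a point): Centre of the top of the key's head, 108 mm above its origin: the place to press with shut fingers. A white stripe on the head's top marks the key's +x (tapered) side. If the key is driven while clamped it may bear on one wall only; released, it centres itself.
- rack: Small stacking shelf, fixed: white board 40 mm up, black edges, four black corner collars 80 mm tall. Origin on the table in the middle of the collar to be keyed, the one without an orange key; z up. The other collars lie 240 mm to its +x, 260 mm to its +y, and both; their keys reach 121 mm up. In this collar stands a grey post, 28 mm square, top 85 mm up; the gap is at its +x side.
- gap (a point): Over the gap at the collar's rim, 80 mm above the table, 24 mm to the +x side of the rack's origin. Axes as the rack's: x across the gap from post to sloping wall, y along the gap (31 mm wide inside), z up. The post's upright face is 6 to 10 mm to the -x side of this point: it differs every time and is not measured.
- wall_top (a point): Rim of the gap's sloping white wall, 80 mm up, 6 mm to the +x side of the gap point; axes as the rack's. The wall leans 1 in 6, nearer the post lower down; it matches the key when the key's +x is the rack's +x. The key meets wall and post when its tip is 36 to 60 mm below the rim; then the push rises 5 to 12 N per mm. A push of 16 to 24 N makes it tight. The collar splits at 30 N on it.
- stand: Wooden block 190 (x) by 70 (y) by 90 mm tall, fixed, three through holes 23 by 28 mm at x = -58, 0 and +58 mm. Origin at the centre of its underside. The key and two plugs hang in the holes by their heads, in any order, the key with its axes along the stand's; its origin is then 10 mm above the table.
- plug_a: Grey end plug, round cap 34 mm across and 16 mm tall on a 19 mm stem, hanging in a hole of the stand; leave it. Origin at the lower end of its stem.
- plug_b: Blue end plug, same size, in another hole; leave it. Origin at the lower end of its stem.
- oil: Amber bottle, 70 mm across, 210 mm tall; leave it. Origin under its centre.
- wipes: Orange and white can, 76 mm across, 170 mm tall; leave it. Origin under its centre.
- carton: Blue carton 100 by 200 by 75 mm; leave it. Origin under its centre.
- mallet: Small hand hammer lying on the table; not needed, leave it. Origin under it, x along it towards the head.
- bowl: White bowl 120 mm across, 50 mm tall; leave it. Origin under its centre.

How it is judged:
By the outcome, as a careful person would: the job done as asked, in the order asked, and still so for the second after the job is handed in, with the robot touching nothing.
It also fails if it takes over 54 s, if anything falls off the work surface, if the arm or the gripper's body presses on something with over 40 N, if the wrist force passes 120 N, or if a joint passes its speed limit or range.

## Robot

A 6-joint arm with a two-finger parallel gripper is mounted at the origin on the work surface. World frame = base frame: x ahead of the robot, y to its left, z up, the work surface at z = 0. Lengths are in m, angles in rad, forces in N, time in s.
With the tool pointing down it reaches from about 0.25 to 0.725 m from the base axis. Payload 4 kg.
Tool frame: the origin (TCP) lies at the very end of the fingers, on their centre line; the grasp point (between the pads) lies 19 mm behind it; z points along the fingers, y is the line along which they close (so a half turn about z gives the same grasp; the last joint's range is limited). The gripper opens to 85 mm and grips with 20 to 120 N. Pads are 22 mm wide; open, the fingers measure 114 mm over their backs; the gripper's body (76 mm by 85 mm) begins 54 mm behind the grasp point. The pads swing forward as they close: fully open they stand 13 mm farther back than shut.
Start: joints at [-1.151, 0.241, 0.005, 1.335, 0, 1.571], TCP at [0.204, -0.457, 0.2] pointing down, gripper open.
Joint ranges: [-2.72, 2.72], [-1.05, 1.87], [-1.09, 1.28], [-1.99, 2.15], [-1.42, 1.44], [-3.14, 3.14]. Speed limits (rad/s): [2.79, 2.79, 3.14, 3.14, 3.14, 3.14].

## Interface

Orientations are given as a unit quaternion [x, y, z, w].
In Python, from workcell import bot gives the robot as it stands.
- The arm moves only by the tool carry_out, never from a script. Its argument "increments" is one flat list of numbers, 5 for each row, row after row: the finger opening in cm, from 0 to 8.54, then the shift along the tool's x, y, z in cm, then the turn about the tool's z in rad. A call has exactly 5 rows; each row shifts and turns the commanded pose from where the row before left it, along the tool's axes as they then stand; what a row does not reach is not made up. A row lasts 1/8 s, in which the tool goes at most 62.5 mm and 10.7 degrees, less where a joint would pass 70% of its speed; a pose out of reach is approached as far as the arm can. A call with a gripper value outside its range is refused whole. The fingers move at their own pace and stop on an object; the grip force is fixed at half the most. Time passes only in rows, so rows that do not move let the fingers close, or fill a call up. It gives the time, the measured TCP pose, the force, the opening and the grip force at its end, in the units of the state.
- bot.get_obs(): the state, without advancing time (a new reading comes with each control period).
- bot.camera(name): name is "scene" or "top"; returns a dict with "pixels" (420x560x3 uint8, blue, green, red), "range_z" (420x560 float32, m along the optical axis (not along the pixel's ray), 0 where there is no reading), "mtx" (3x3 intrinsics, pixels), "D" ([k1, k2, p1, p2, k3] as OpenCV has them; the pictures are not rectified), "eye" and "attitude" of the camera in the world. Camera axes: x right, y down, z forward; pixel columns grow to the right and rows downward; lengths in m; the calibration is good to about 2 mm. A picture is of the moment at which its call begins.
- bot.job_done(): hands the job in; it is judged then, once.
Trained networks look in a picture, given as the dict that the camera call returned (one of the last four; its "shot" number tells which), for a name from the list of things; names that differ only in an ending like _2 or _b are one class to them, and where a whole thing is asked for, a point or a joint stands for the part that bears it (a point fixed in the world has none). Each returns a list of dicts, best first, with "p" (0 to 1); they miss things now and then, are a little off and sometimes report something else, mostly with a low value. They report only what shows in the picture. A call takes as long as a camera call.
- bot.find_in(picture, name): "xyz" ([x, y, z] in m, in the coordinates of the camera as it stood for that picture, good to about 4 mm: the middle of the surface that is visible of it).
- bot.regions_of(picture, name): "mask" (420x560 bool, what is visible of it).
- bot.place_of(picture, name): "xyz" ([x, y, z] in m, in the coordinates of the camera as it stood for that picture, good to about 4 mm: a listed point, or the origin of a listed thing).
The state is a dict: "clock": time; "joint_pos": joint angles; "joint_vel": joint speeds; "tau": joint torques, N m; "eef_pos": TCP position; "tool_rot": TCP orientation; "ft_force": force on the tool from outside, world axes, zero at the start; "ft_torque": the same for the moment, N m; "grip_width": finger opening in m; "grasp_force": force on a finger pad.
Only numpy, scipy, OpenCV 4.12 (cv2) and the standard library are available. Lean on these libraries where they do the work, as an engineer would, in place of code of your own. Each camera call takes 0.05 s, during which the arm holds its last target. There are 200 camera calls.

## Working session

There is one attempt and no reset: what is moved stays moved. The work goes in short steps, Python scripts to look and compute and a tool call to move; the robot and the scene stay as the last step left them, time stands still between calls to the robot, and variables do not carry over. Pictures are saved under pics/ and viewed, at most 10 in all, crops included, and the job is handed in when it is done.

Besides the shell and the picture viewer there is one more tool, called after ">>>" by a JSON object that holds its "method" and its "body", one argument or row to a line. carry_out: Moves the arm, as the interface text tells. Its arguments: {"type":"object","properties":{"increments":{"type":"array","items":{"type":"number"}}},"required":["increments"]}

```bash
mkdir -p pics; cat > h.py <<'E'
from workcell import bot
import numpy as np, cv2
from scipy.spatial.transform import Rotation as R
def att(c):
    a=np.array(c["attitude"],float)
    return a if a.shape==(3,3) else R.from_quat(a).as_matrix()
def w(c,p): return att(c)@np.array(p)+np.array(c["eye"])
def cloud(c,m):
    v,u=np.nonzero(m&(c["range_z"]>0)); z=c["range_z"][v,u]
    n=cv2.undistortPoints(np.stack([u,v],1).astype(float)[:,None],c["mtx"],np.array(c["D"]))[:,0]
    return (np.c_[n*z[:,None],z])@att(c).T+np.array(c["eye"])
def px(c,p):
    q=(np.atleast_2d(p)-np.array(c["eye"]))@att(c)
    return cv2.projectPoints(q,np.zeros(3),np.zeros(3),c["mtx"],np.array(c["D"]))[0][:,0]
E
python3 - <<'E'
from h import *
o=bot.get_obs(); print(o["eef_pos"],o["tool_rot"],o["clock"])
for n in ["top","scene"]:
    c=bot.camera(n); cv2.imwrite(f"pics/{n}0.png",c["pixels"]); print(n,c["eye"],c["attitude"])
    for k in ["key","key_head","key_tip","rack","gap","wall_top","stand","plug_a","plug_b","oil","wipes","carton","mallet","bowl"]:
        print(k,[(np.round(w(c,d["xyz"]),4),round(d["p"],2)) for d in bot.place_of(c,k)[:3]])
E
```

```text
[ 0.20351406 -0.45593436  0.19938201] [ 9.78055177e-01  2.08343304e-01 -2.07036625e-04 -1.04691678e-03] 0.0
top [0.27652357 0.01750601 1.4505173 ] [ 0.70453874 -0.70258017  0.07049    -0.0709748 ]
key [(array([ 0.4822, -0.128 ,  0.0101]), 0.72)]
key_head [(array([ 0.4855, -0.13  ,  0.1176]), 0.68)]
key_tip []
rack [(array([0.4977, 0.0448, 0.    ]), 0.69), (array([0.5247, 0.0457, 0.0786]), 0.53)]
gap [(array([0.5224, 0.0478, 0.0778]), 0.86)]
wall_top [(array([0.5313, 0.0453, 0.0781]), 0.76)]
stand [(array([ 0.541 , -0.1472, -0.0027]), 0.84)]
plug_a [(array([ 0.5987, -0.161 ,  0.0387]), 0.69), (array([ 0.5436, -0.1455,  0.0351]), 0.54)]
plug_b [(array([ 0.5987, -0.161 ,  0.0387]), 0.69), (array([ 0.5436, -0.1455,  0.0351]), 0.54)]
oil [(array([ 7.008e-01, -3.176e-01, -4.000e-04]), 0.77), (array([ 0.5467, -0.1439,  0.0335]), 0.53)]
wipes [(array([ 0.6355, -0.4467,  0.0012]), 0.76)]
carton [(array([ 0.3313,  0.448 , -0.0051]), 0.6)]
mallet [(array([ 0.7811, -0.1242, -0.0017]), 0.79), (array([ 0.544 , -0.1453,  0.0338]), 0.43)]
bowl []
scene [ 1.23358624 -0.66761437  0.728641  ] [ 0.81273
[... 325 characters left out ...]
0877]), 0.79)]
stand []
plug_a [(array([ 0.5977, -0.1597,  0.0426]), 0.72), (array([ 0.5437, -0.1394,  0.0405]), 0.52)]
plug_b [(array([ 0.5977, -0.1597,  0.0426]), 0.72), (array([ 0.5437, -0.1394,  0.0405]), 0.52)]
oil [(array([ 0.703 , -0.3161, -0.0028]), 0.74), (array([ 0.6391, -0.447 , -0.0049]), 0.72)]
wipes [(array([ 5.437e-01, -1.336e-01,  1.000e-04]), 0.73), (array([ 0.6423, -0.4447, -0.0025]), 0.66), (array([0.5219, 0.0535, 0.0788]), 0.56)]
carton [(array([0.3366, 0.4485, 0.0036]), 0.76), (array([ 0.7023, -0.319 ,  0.0014]), 0.57)]
mallet [(array([ 7.805e-01, -1.195e-01,  6.000e-04]), 0.6)]
bowl [(array([ 0.3732, -0.4398,  0.0007]), 0.68), (array([ 0.5434, -0.1418,  0.041 ]), 0.29)]
```

View pics/top0.png

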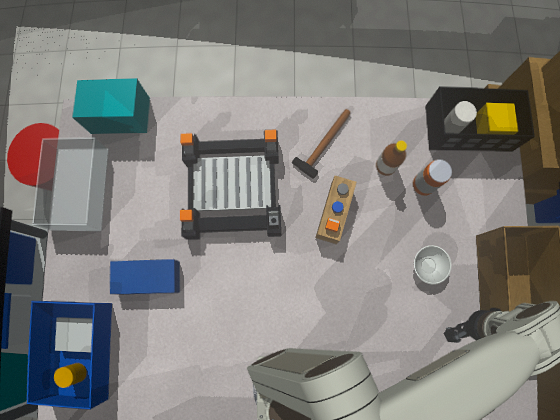

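View pics/scene0.png

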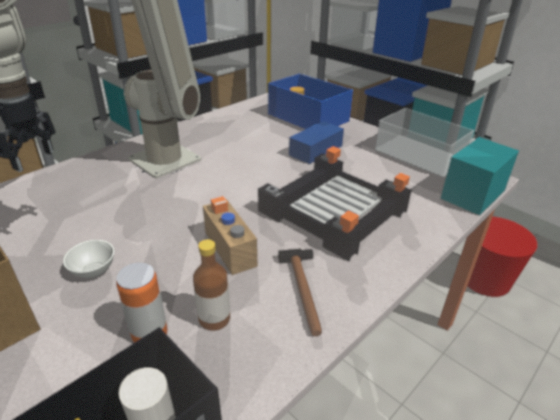

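The top view shows the key at (333,225), the grey and blue plugs further along the stand, and the loose collar at (273,218). The other three collars have orange keys. Next I fit the angles and zoom in.

```bash
python3 - <<'E'
from h import *
P={}
cs=[bot.camera("top") for _ in range(4)]
c=cs[0]; ims=np.mean([k["pixels"].astype(float) for k in cs],0).astype(np.uint8)
zz=np.stack([k["range_z"] for k in cs]); c["range_z"]=np.median(zz,0)
hsv=cv2.cvtColor(ims,cv2.COLOR_BGR2HSV)
org=(hsv[...,0]<16)&(hsv[...,1]>150)&(hsv[...,2]>150)
full=np.ones(org.shape,bool); v,u=np.nonzero(full&(c["range_z"]>0)); pc=cloud(c,full)
O=org[v,u]
def near(p,r): return np.hypot(pc[:,0]-p[0],pc[:,1]-p[1])<r
# key head
m=near((.485,-.13),.03)&(pc[:,2]>.108)&(pc[:,2]<.13)
print("keyhead",m.sum(),pc[m].mean(0),cv2.minAreaRect(pc[m][:,:2].astype(np.float32)*1000))
m=near((.541,-.147),.13)&(pc[:,2]>.083)&(pc[:,2]<.13)
print("stand",m.sum(),pc[m].mean(0),cv2.minAreaRect(pc[m][:,:2].astype(np.float32)*1000))
for g in [(.74,.05),(.5,.31),(.74,.31)]:
    m=near(g,.05)&(pc[:,2]>.112)&(pc[:,2]<.135)
    print("rackkey",m.sum(),pc[m].mean(0) if m.any() else 0)
m=(pc[:,0]>.42)&(pc[:,0]<.82)&(pc[:,1]>-.02)&(pc[:,1]<.38)&(pc[:,2]>.07)&(pc[:,2]<.13)
print("rack",cv2.minAreaRect(pc[m][:,:2].astype(np.float32)*1000))
m=near((.5,.047),.035)&(pc[:,2]>.07)
print("collar",m.sum(),pc[m].mean(0),cv2.minAreaRect(pc[m][:,:2].astype(np.float32)*1000))
a=cv2.resize(ims[195:255,305:365],None,fx=6.5,fy=6.5,interpolation=cv2.INTER_CUBIC)
b=cv2.resize(ims[190:250,245:305],None,fx=6.5,fy=6.5,interpolation=cv2.INTER_CUBIC)
cv2.imwrite("pics/z1.png",np.hstack([a,b]))
E
```

```text
keyhead 136 [ 0.48549667 -0.12805077  0.11690236] ((485.8805236816406, -128.14019775390625), (35.957313537597656, 31.535202026367188), 72.4090347290039)
stand 1440 [ 0.53925599 -0.14433691  0.09370581] ((541.7496337890625, -145.4381103515625), (70.57296752929688, 191.32211303710938), 72.89832305908203)
rackkey 116 [0.7617148  0.05760401 0.11941686]
rackkey 135 [0.51111659 0.30565703 0.1195658 ]
rackkey 121 [0.75014739 0.31698697 0.11909851]
rack ((623.1694946289062, 181.2816925048828), (328.7943420410156, 301.26434326171875), 2.4272007942199707)
collar 262 [0.49719967 0.04687931 0.0796514 ] ((499.91522216796875, 47.479942321777344), (69.4383544921875, 42.5513916015625), 0.9229353666305542)
```

View pics/z1.png

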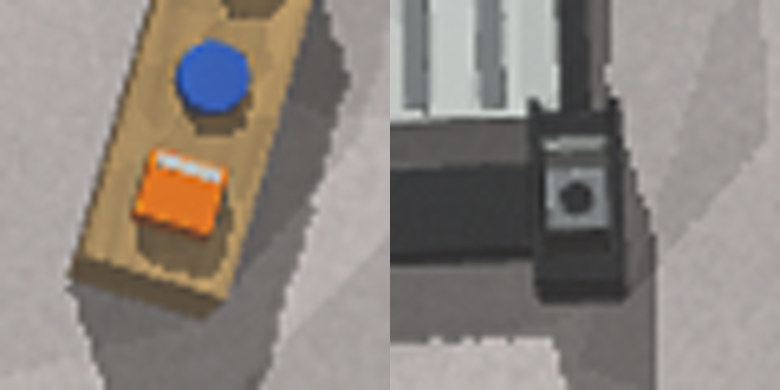

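The white stripe (zoom (190,165)) is on the key's far side, so key +x points to the blue plug, with yaw about -17.2°. The rack yaw is about 2.6°, and its gap (zoom (575,145)) lies at +x of the post. I'm moving towards the key.

>>> {"method": "carry_out", "body": {
  "increments": [6.5, 4, -1.9, 0, 0, 6.5, 4, -1.9, 0, 0, 6.5, 4, -1.9, 0, 0, 6.5, 4, -1.9, 0, 0, 6.5, 4, -1.9, 0, 0]
}}

```text
clock: 2.33
eef_pos: [0.3486, -0.2873, 0.2005]
tool_rot: [0.978, 0.208, 0.0, 0.0]
ft_force: [-0.5, 0.4, 0.3]
grip_width: 0.0652
grasp_force: 0.0
```

```bash
cat >> h.py <<'E'
def yaw(o=None):
    o=o or bot.get_obs(); r=R.from_quat(o["tool_rot"]).as_matrix()
    return np.arctan2(r[1,0],r[0,0])
def st():
    o=bot.get_obs(); r=R.from_quat(o["tool_rot"]).as_matrix()
    print("t",round(o["clock"],2),"p",np.round(np.array(o["eef_pos"])*1000,1),"yaw",round(np.degrees(yaw(o)),2),"tilt",np.round(r[:2,2],4),"F",np.round(o["ft_force"],2),"w",round(o["grip_width"],4),"g",round(o["grasp_force"],1),"j",np.round(o["joint_pos"],3)); return o
def to(xyz,y=None):
    """tool-frame shift in cm from the measured pose, at present yaw"""
    o=bot.get_obs(); r=R.from_quat(o["tool_rot"]).as_matrix()
    print("shift cm",np.round(r.T@(np.array(xyz)-o["eef_pos"])*100,3), "turn" ,None if y is None else round(yaw(o)-np.radians(y),4))
E
python3 -c "
from h import *
st();to((.4855,-.128,.2),-17.2)"
```

```text
t 2.33 p [ 348.6 -287.3  200.5] yaw 24.04 tilt [ 0.0005 -0.0004] F [-0.47  0.37  0.3 ] w 0.0652 g 0.0 j [-0.689  0.144 -0.115  1.311  0.     2.033]
shift cm [18.994 -8.965  0.047] turn 0.7198
```

>>> {"method": "carry_out", "body": {
  "increments": [6.5, 4.75, -2.24, 0, 0, 6.5, 4.75, -2.24, 0, 0, 6.5, 4.75, -2.24, 0, 0, 6.5, 4.75, -2.24, 0, 0, 6.5, 0, 0, 0, -0.18]
}}

```text
clock: 2.95
eef_pos: [0.4868, -0.1262, 0.2]
tool_rot: [0.954, 0.3, 0.0, -0.0]
ft_force: [-0.9, -0.9, -0.4]
grip_width: 0.0648
grasp_force: 0.0
```

>>> {"method": "carry_out", "body": {
  "increments": [6.5, 0, 0, 0, -0.18, 6.5, 0, 0, 0, -0.18, 6.5, 0, 0, 0, -0.18, 6.5, 0, 0, 0, -0.18, 6.5, 0, 0, 0, -0.18]
}}

```text
clock: 3.58
eef_pos: [0.4847, -0.1291, 0.2003]
tool_rot: [0.73, 0.684, -0.0, -0.0]
ft_force: [-0.1, 0.0, -0.1]
grip_width: 0.065
grasp_force: 0.0
```

>>> {"method": "carry_out", "body": {
  "increments": [6.5, 0, 0, 0, -0.18, 6.5, 0, 0, 0, -0.18, 6.5, 0, 0, 0, -0.18, 6.5, 0, 0, 0, -0.18, 6.5, 0, 0, 0, -0.18]
}}

```text
clock: 4.2
eef_pos: [0.4847, -0.1291, 0.2003]
tool_rot: [0.36, 0.933, 0.0, 0.0]
ft_force: [0.3, -0.4, 0.1]
grip_width: 0.0648
grasp_force: 0.0
```

```bash
python3 -c "
from h import *
st();to((.4855,-.128,.2),162.8)"
```

```text
t 4.2 p [ 484.7 -129.1  200.3] yaw 137.84 tilt [ 0. -0.] F [ 0.33 -0.45  0.1 ] w 0.0648 g 0.0 j [-0.26   0.244  0.009  1.336  0.     0.476]
shift cm [0.012 0.133 0.032] turn -0.4357
```

>>> {"method": "carry_out", "body": {
  "increments": [6.5, 0, 0, 0, -0.145, 6.5, 0, 0, 0, -0.145, 6.5, 0, 0, 0, -0.145, 6.5, -0.04, 0.13, 3, 0, 6.5, 0, 0, 4, 0]
}}

```text
clock: 4.82
eef_pos: [0.4869, -0.1282, 0.1307]
tool_rot: [0.153, 0.988, -0.0, 0.002]
ft_force: [0.2, -0.5, -0.2]
grip_width: 0.0649
grasp_force: 0.0
```

```bash
python3 -c "
from h import *
st();to((.4855,-.128,.094),162.8)"
```

```text
t 4.83 p [ 486.9 -128.2  130.7] yaw 162.43 tilt [ 0.0038 -0.0009] F [ 0.21 -0.52 -0.23] w 0.0649 g 0.0 j [-0.258  0.286 -0.121  1.161  0.     0.049]
shift cm [ 0.151 -0.018  3.671] turn -0.0065
```

>>> {"method": "carry_out", "body": {
  "increments": [6.5, 0, 0, 2, 0, 6.5, 0, 0, 1.6, 0, 6.5, 0, 0, 0, 0, 6.5, 0, 0, 0, 0, 3, 0, 0, 0, 0]
}}

```text
clock: 5.45
eef_pos: [0.4863, -0.1282, 0.0953]
tool_rot: [0.153, 0.988, -0.0, 0.001]
ft_force: [0.5, -0.4, 0.4]
grip_width: 0.0484
grasp_force: 0.0
```

>>> {"method": "carry_out", "body": {
  "increments": [3, 0, 0, 0, 0, 3, 0, 0, 0, 0, 3, 0, 0, 0, 0, 3, 0, 0, 0, 0, 3, 0, 0, 0, 0]
}}

```text
clock: 6.08
eef_pos: [0.4854, -0.1279, 0.0943]
tool_rot: [0.153, 0.988, 0.0, -0.0]
ft_force: [0.3, 0.2, -0.8]
grip_width: 0.0298
grasp_force: 0.0
```

```bash
python3 -c "
from h import *
st();to((.4855,-.128,.094),162.8)
c=bot.camera('top');cv2.imwrite('pics/g.png',cv2.resize(c['pixels'][150:300,240:440],None,fx=4,fy=4,interpolation=2))"
```

```text
t 6.08 p [ 485.4 -127.9   94.3] yaw 162.42 tilt [-0.0001  0.0001] F [ 0.3   0.16 -0.76] w 0.0298 g 0.0 j [-0.258  0.317 -0.178  1.075  0.     0.049]
shift cm [-0.01  -0.004  0.026] turn -0.0066
```

View pics/g.png

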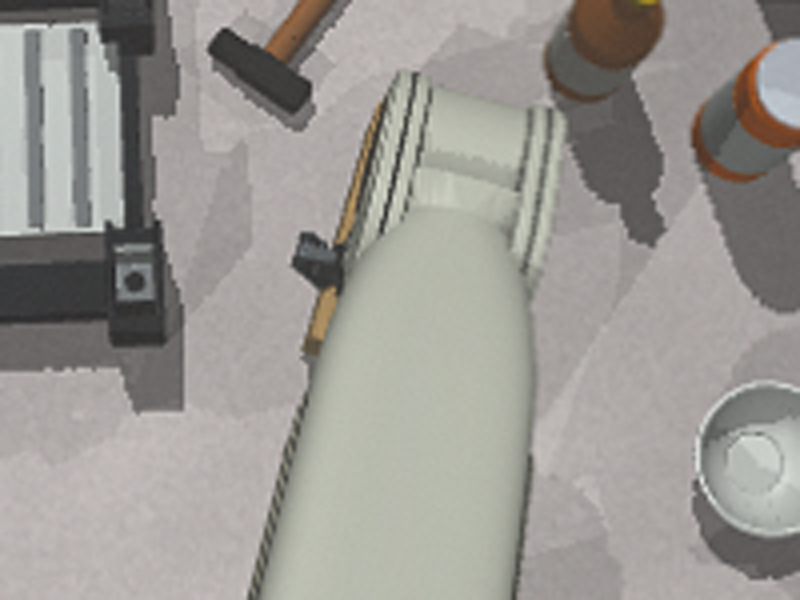

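The arm hides the key from the top camera. The opening of 29.8 mm without force is odd for a 36 mm head, so I'm checking from the scene camera.

```bash
python3 -c "
from h import *
st()
c=bot.camera('scene');cv2.imwrite('pics/g2.png',cv2.resize(c['pixels'][150:290,150:310],None,fx=4,fy=4,interpolation=2))"
```

```text
t 6.12 p [ 485.4 -127.9   94.3] yaw 162.42 tilt [-0.0002  0.0001] F [ 0.95 -0.22 -0.02] w 0.0301 g 0.0 j [-0.258  0.317 -0.178  1.075  0.     0.049]
```

View pics/g2.png

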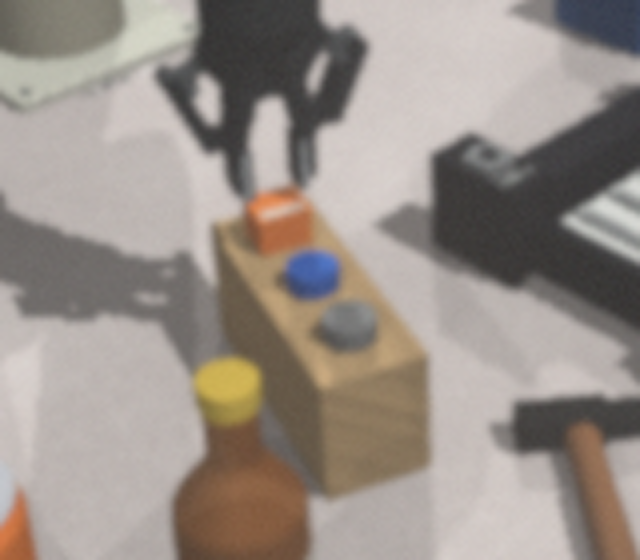

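The fingers (crop (240,190) and (300,185)) end behind or above the key head instead of straddling it. I'll use depth to see where they really are.

```bash
python3 -c "
from h import *
o=st()
c=bot.camera('scene')
print('proj tcp',px(c,o['eef_pos']),'keytop',px(c,[.4855,-.128,.118]))
pc=cloud(c,np.ones((420,560),bool))
v,u=np.nonzero(c['range_z']>0); g=c['pixels'][v,u].max(1)
for n,(a,b,d,e) in {'fingers':(205,232,170,198),'palm':(200,232,150,170)}.items():
  m=(u>=a)&(u<b)&(v>=d)&(v<e)&(g<90)
  q=pc[m]; q=q[q[:,2]>.08]; print(n,len(q),np.round(np.percentile(q,[5,50,95],axis=0),3))
m=(u>=205)&(u<232)&(v>=170)&(v<198)&(g<90)&(pc[:,2]<.16)&(pc[:,2]>.08)
i=np.argsort(pc[m][:,2])[:12]; print(np.c_[u[m][i],v[m][i],np.round(pc[m][i],3)])
m=(abs(u-219)<9)&(abs(v-204)<9)&(c['pixels'][v,u,2]>150); q=pc[m];q=q[q[:,2]>.113]; print('keytop',len(q),q.mean(0))
"
```

```text
t 6.17 p [ 485.4 -127.9   94.3] yaw 162.42 tilt [-0.0001  0.    ] F [-0.06 -0.38  0.07] w 0.0298 g 0.0 j [-0.258  0.317 -0.178  1.075  0.     0.049]
proj tcp [[218.21247658 207.67806413]] keytop [[217.61416258 200.1317172 ]]
fingers 303 [[ 0.475 -0.156  0.15 ]
 [ 0.495 -0.138  0.187]
 [ 0.506 -0.094  0.216]]
palm 576 [[ 0.483 -0.164  0.22 ]
 [ 0.502 -0.145  0.245]
 [ 0.521 -0.103  0.277]]
[[ 2.24e+02  1.94e+02  4.99e-01 -1.17e-01  1.38e-01]
 [ 2.10e+02  1.96e+02  4.84e-01 -1.49e-01  1.40e-01]
 [ 2.09e+02  1.96e+02  4.84e-01 -1.52e-01  1.41e-01]
 [ 2.23e+02  1.92e+02  4.94e-01 -1.15e-01  1.41e-01]
 [ 2.24e+02  1.93e+02  5.00e-01 -1.17e-01  1.42e-01]
 [ 2.09e+02  1.95e+02  4.83e-01 -1.52e-01  1.44e-01]
 [ 2.23e+02  1.91e+02  4.93e-01 -1.15e-01  1.44e-01]
 [ 2.09e+02  1.94e+02  4.81e-01 -1.50e-01  1.45e-01]
 [ 2.24e+02  1.92e+02  5.00e-01 -1.17e-01  1.45e-01]
 [ 2.08e+02  1.95e+02  4.84e-01 -1.55e-01  1.45e-01]
 [ 2.23e+02  1.90e+02  4.95e-01 -1.16e-01  1.48e-01]
 [ 2.08e+02  1.94e+02  4.84e-01 -1.55e-01  1.48e-01]]
keytop 112 [ 0.49128246 -0.12875493  0.11798275]
```

>>> {"method": "carry_out", "body": {
  "increments": [6.5, 0, 0, 0, 0, 6.5, 0, 0, 0, 0, 6.5, 0, 0, 0, 0, 6.5, 0, 0, 0, 0, 6.5, 0, 0, 0, 0]
}}

```text
clock: 6.85
eef_pos: [0.4855, -0.1279, 0.0943]
tool_rot: [0.153, 0.988, 0.0, -0.0]
ft_force: [0.3, 0.3, 0.0]
grip_width: 0.0648
grasp_force: 0.0
```

```bash
cat >> h.py <<'E'
def tips():
    c=bot.camera('scene'); o=st(); p=np.array(o['eef_pos']); r=R.from_quat(o['tool_rot']).as_matrix()
    h=o['grip_width']/2+.006
    for dz in (0,.02,.04,.06): print('dz',dz,np.round(np.r_[px(c,p+h*r[:,1]+[0,0,dz]),px(c,p-h*r[:,1]+[0,0,dz])].ravel(),1))
    return c
E
python3 -c "
from h import *
c=tips(); cv2.imwrite('pics/g3.png',cv2.resize(c['pixels'][150:250,160:280],None,fx=6,fy=6,interpolation=2))"
```

```text
t 6.9 p [ 485.5 -128.    94.3] yaw 162.42 tilt [ 0. -0.] F [-0.12 -0.43 -0.13] w 0.0649 g 0.0 j [-0.258  0.317 -0.178  1.075 -0.     0.049]
dz 0 [231.9 204.  204.2 211.4]
dz 0.02 [231.5 197.7 203.5 205. ]
dz 0.04 [231.2 191.2 202.9 198.5]
dz 0.06 [230.8 184.6 202.2 191.8]
```

View pics/g3.png

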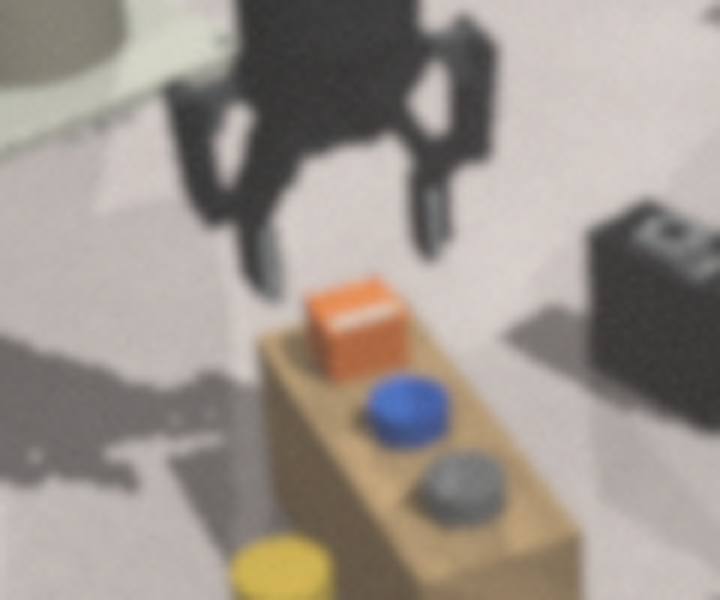

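The open fingertips (crop (268,298) and (430,258)) sit about 35 mm higher than the reported TCP projects, while laterally they agree. I'm descending stepwise while watching force and image.

>>> {"method": "carry_out", "body": {
  "increments": [6.5, 0, 0, 1, 0, 6.5, 0, 0, 1, 0, 6.5, 0, 0, 0, 0, 6.5, 0, 0, 0, 0, 6.5, 0, 0, 0, 0]
}}

```text
clock: 7.52
eef_pos: [0.4857, -0.128, 0.0746]
tool_rot: [0.153, 0.988, -0.0, 0.0]
ft_force: [-0.1, 0.3, -0.3]
grip_width: 0.0654
grasp_force: 0.0
```

```bash
python3 -c "
from h import *
c=tips()
pc=cloud(c,np.ones((420,560),bool)); v,u=np.nonzero(c['range_z']>0); g=c['pixels'][v,u].max(1)
k=np.radians(-17.2); Rk=np.array([[np.cos(k),np.sin(k)],[-np.sin(k),np.cos(k)]])
q=np.c_[(pc[:,:2]-[.4855,-.128])@Rk.T,pc[:,2]]*1000
m=(g<80)&(abs(q[:,0])<60)&(abs(q[:,1])<75)&(q[:,2]>95)&(q[:,2]<170)
for lo in range(95,170,10):
  for s in (-1,1):
    n=m&(q[:,2]>=lo)&(q[:,2]<lo+10)&(s*q[:,1]>0)
    if n.sum()>2: print(lo,s,n.sum(),np.round(np.median(q[n],0),1),np.round(np.ptp(q[n],0)),'v',v[n].max())
m=(c['pixels'][v,u,2]>150)&(c['pixels'][v,u,0]<110)&(abs(q[:,0])<30)&(abs(q[:,1])<30)&(q[:,2]>93)
print('head',m.sum(),np.round(np.percentile(q[m],[3,50,97],axis=0),1))
cv2.imwrite('pics/g4.png',cv2.resize(c['pixels'][150:250,160:280],None,fx=6,fy=6,interpolation=2))"
```

```text
t 7.58 p [ 485.8 -128.    74.6] yaw 162.42 tilt [ 0.0007 -0.0002] F [-1.27 -0.13  0.22] w 0.0652 g 0.0 j [-0.258  0.337 -0.207  1.026 -0.     0.049]
dz 0 [232.3 210.2 204.8 217.7]
dz 0.02 [232.  204.  204.2 211.4]
dz 0.04 [231.6 197.6 203.5 205. ]
dz 0.06 [231.3 191.2 202.9 198.5]
125 -1 3 [  7.  -40.9 131.8] [2. 3. 5.] v 202
125 1 3 [  6.6  32.4 131.2] [4. 2. 4.] v 195
135 -1 7 [  5.9 -42.1 137.2] [3. 3. 8.] v 200
135 1 3 [  7.6  32.7 141.3] [4. 2. 9.] v 192
145 -1 8 [  7.9 -42.3 149.1] [7. 6. 6.] v 197
145 1 5 [  9.4  34.3 151.2] [6. 8. 4.] v 189
155 -1 28 [  7.9 -41.8 162.3] [20. 18.  8.] v 194
155 1 29 [  9.2  44.6 161.9] [20. 22. 10.] v 186
165 -1 25 [  8.1 -39.6 167.8] [23. 28.  5.] v 192
165 1 16 [ 10.3  50.7 168. ] [16. 28.  5.] v 183
head 148 [[ -6.9 -16.4  94.5]
 [ 16.9  -0.3 110.5]
 [ 19.9  18.1 119.4]]
```

View pics/g4.png

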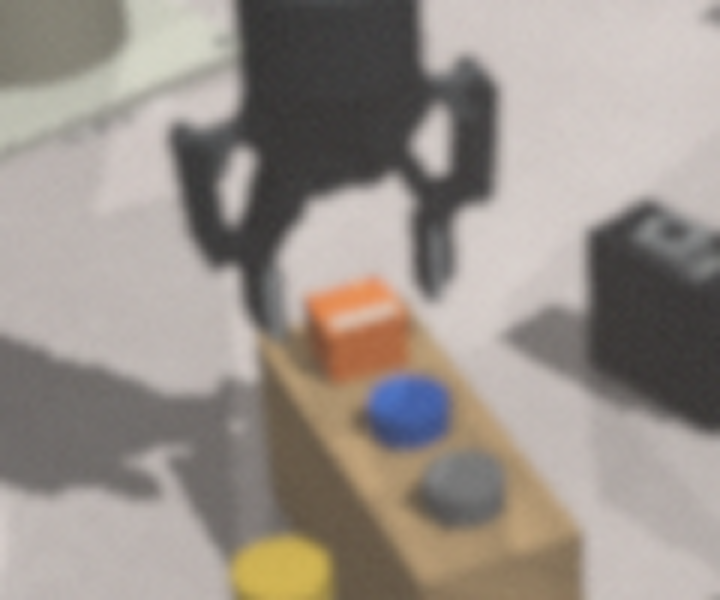

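>>> {"method": "carry_out", "body": {
  "increments": [6.5, 0, 0, 0.5, 0, 6.5, 0, 0, 0.6, 0, 6.5, 0, 0, 0, 0, 6.5, 0, 0, 0, 0, 2.5, 0, 0, 0, 0]
}}

```text
clock: 8.2
eef_pos: [0.4856, -0.128, 0.0634]
tool_rot: [0.153, 0.988, 0.0, 0.0]
ft_force: [-0.6, 0.2, 0.7]
grip_width: 0.0483
grasp_force: 0.0
```

>>> {"method": "carry_out", "body": {
  "increments": [2.5, 0, 0, 0, 0, 2.5, 0, 0, 0, 0, 2.5, 0, 0, 0, 0, 2.5, 0, 0, 0, 0, 2.5, 0, 0, 0, 0]
}}

```text
clock: 8.82
eef_pos: [0.4859, -0.1281, 0.0637]
tool_rot: [0.153, 0.988, -0.0, 0.001]
ft_force: [-0.7, -0.1, 5.1]
grip_width: 0.0348
grasp_force: 60.6
```

```bash
python3 -c "
from h import *
st()"
```

```text
t 8.82 p [ 485.9 -128.1   63.7] yaw 162.42 tilt [ 0.001  -0.0003] F [-0.7  -0.08  5.08] w 0.0348 g 60.6 j [-0.258  0.348 -0.223  0.999 -0.     0.049]
```

Gripped at about 35 mm. Lifting 13 cm.

>>> {"method": "carry_out", "body": {
  "increments": [2.5, 0, 0, -1.5, 0, 2.5, 0, 0, -3, 0, 2.5, 0, 0, -4, 0, 2.5, 0, 0, -4.5, 0, 2.5, 0, 0, 0, 0]
}}

```text
clock: 9.45
eef_pos: [0.4878, -0.1286, 0.1977]
tool_rot: [0.153, 0.988, -0.0, 0.004]
ft_force: [-0.4, -0.1, -1.1]
grip_width: 0.0347
grasp_force: 60.4
```

```bash
python3 -c "
from h import *
st(); to((.528,.0465,.19),180+2.6)"
```

```text
t 9.45 p [ 487.8 -128.6  197.7] yaw 162.42 tilt [ 0.0075 -0.002 ] F [-0.41 -0.14 -1.08] w 0.0347 g 60.4 j [-0.258  0.244  0.002  1.321 -0.     0.049]
shift cm [ 1.458 17.903  0.762] turn -0.3522
```

>>> {"method": "carry_out", "body": {
  "increments": [2.5, 0.31, 4.48, 0, 0, 2.5, 0.31, 4.48, 0, 0, 2.5, 0.31, 4.48, 0, 0, 2.5, 0.3, 4.48, 0, -0.176, 2.5, 0, 0, 0, -0.176]
}}

```text
clock: 10.07
eef_pos: [0.5272, 0.0496, 0.1919]
tool_rot: [-0.028, 1.0, 0.0, -0.001]
ft_force: [-0.9, -0.8, -0.7]
grip_width: 0.035
grasp_force: 60.5
```

>>> {"method": "carry_out", "body": {
  "increments": [2.5, 0, 0, 0, 0, 2.5, 0, 0, 0, 0, 2.5, 0, 0, 0, 0, 2.5, 0, 0, 0, 0, 2.5, 0, 0, 0, 0]
}}

```text
clock: 10.7
eef_pos: [0.5278, 0.0463, 0.1934]
tool_rot: [-0.022, 1.0, 0.0, 0.0]
ft_force: [-0.0, 0.8, -1.4]
grip_width: 0.0352
grasp_force: 60.5
```

```bash
cat >> h.py <<'E'
G=np.array([.5215,.0464]); YR=np.radians(2.6)
def rackframe(p):
    k=YR; M=np.array([[np.cos(k),np.sin(k)],[-np.sin(k),np.cos(k)]])
    p=np.atleast_2d(p); return np.c_[(p[:,:2]-G)@M.T,p[:,2]]*1000
def look(n):
    c=bot.camera('scene'); o=st(); print('tcp in gap frame',np.round(rackframe(o['eef_pos']),1))
    pc=cloud(c,np.ones((420,560),bool)); v,u=np.nonzero(c['range_z']>0); q=rackframe(pc); b=c['pixels'][v,u].astype(int)
    m=(b[:,2]>130)&(b[:,2]-b[:,0]>70)&(abs(q[:,0])<40)&(abs(q[:,1])<40)&(q[:,2]>60)
    print('orange',m.sum(),np.round(np.percentile(q[m],[2,10,50,90,98],axis=0),1))
    for lo in range(60,300,12):
        k=m&(q[:,2]>=lo)&(q[:,2]<lo+12)
        if k.sum()>4: print(lo,k.sum(),np.round(np.median(q[k],0),1),'y',np.round(np.percentile(q[k][:,1],[5,95]),1),'u',u[k].min(),u[k].max(),'v',v[k].min(),v[k].max())
    for s in ('gap','wall_top','key_tip','key_head'): print(s,[(np.round(rackframe(w(c,d['xyz'])),1)[0],round(d['p'],2)) for d in bot.place_of(c,s)[:2]])
    cv2.imwrite(f'pics/{n}.png',cv2.resize(c['pixels'][120:240,200:340],None,fx=5,fy=5,interpolation=2)); return c
E
python3 -c "
from h import *
look('h1')"
```

```text
t 10.75 p [527.9  46.4 193.4] yaw -177.45 tilt [0.0001 0.    ] F [ 0.22  0.26 -0.59] w 0.0352 g 60.5 j [0.088 0.303 0.071 1.339 0.    0.043]
tcp in gap frame [[  6.3  -0.3 193.4]]
orange 222 [[ -1.9 -18.2 150.7]
 [  6.5 -12.7 163.3]
 [ 14.3  -1.6 224.9]
 [ 24.8  11.6 247.2]
 [ 25.9  16.4 248.6]]
144 13 [  6.6  -2.  151.3] y [-9.9  5.4] u 275 279 v 170 173
156 18 [  7.9  -1.8 162.8] y [-12.5   5.7] u 275 280 v 166 171
168 18 [ 10.4  -4.6 174.3] y [-11.5   4.7] u 275 280 v 163 167
180 20 [ 12.2  -3.  186.1] y [-11.7   7.5] u 276 281 v 158 163
192 21 [ 13.7  -3.3 198.5] y [-12.5   6.4] u 276 282 v 154 161
204 9 [ 16.6  -6.2 208.2] y [-14.7   3.6] u 277 281 v 152 156
216 22 [ 23.6  -6.3 224.4] y [-17.3  11.6] u 278 286 v 147 152
228 44 [ 23.9   0.5 234.8] y [-17.6  15.1] u 278 287 v 142 150
240 57 [ 15.2   3.4 246.8] y [-17.3  16.4] u 277 287 v 136 146
gap [(array([ 3.2,  6.6, 80.3]), 0.92), (array([ 1.140e+01, -2.000e-01,  2.484e+02]), 0.65)]
wall_top [(array([13. ,  8.1, 88.1]), 0.63), (array([  12.3, -190.2,   37.7]), 0.61)]
key_tip [(array([  2.3,   3. , 138.3]), 0.7)]
key_head [(array([ 10.2,  -0.7, 249. ]), 0.85)]
```

View pics/h1.png

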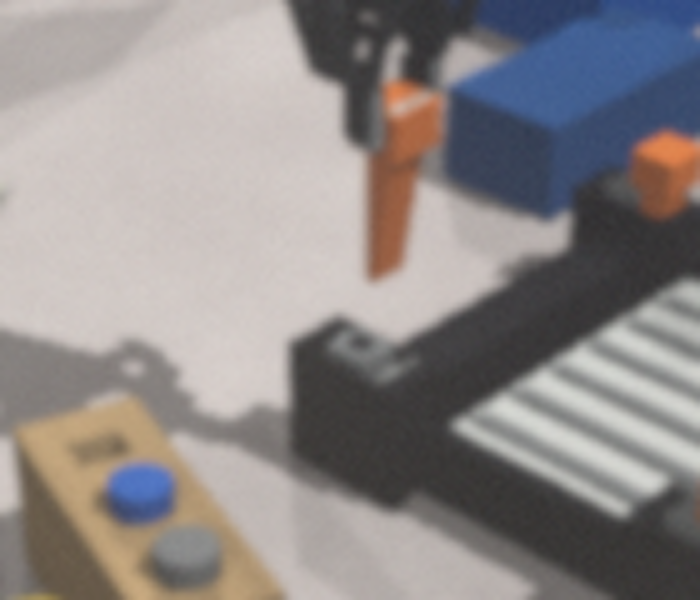

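The key is held upright at crop (390,190), with its stripe towards +x, above and behind the collar (340,350). Before going down I'm cross-checking the gap's y in both cameras.

```bash
python3 -c "
from h import *
def ray(c,uv,z):
    n=cv2.undistortPoints(np.array(uv,float).reshape(-1,1,2),c['mtx'],np.array(c['D']))[:,0]
    d=np.c_[n,np.ones(len(n))]@att(c).T; e=np.array(c['eye']); return e+d*((z-e[2])/d[:,2])[:,None]
t=bot.camera('top'); s=bot.camera('scene')
print('top wall',rackframe(ray(t,[[273.5-.5,212.3-.5]],.08)),'post',rackframe(ray(t,[[273.8-.5,220.5-.5]],.085)))
for n,c in (('top',t),('scene',s)):
    im=c['pixels']; 
    if n=='top': im=cv2.imread('pics/top0.png')
    v,u=np.mgrid[:420,:560]; q=rackframe(ray(c,np.c_[u.ravel(),v.ravel()],.08)); g=im.max(2).ravel()
    m=(abs(q[:,0]-0)<14)&(abs(q[:,1])<26)
    # brightness profile along y for x band at wall, and along x for y band
    print(n,'along y (x 2..9)'); 
    for y in range(-26,30,3):
        k=(q[:,0]>1)&(q[:,0]<9)&(abs(q[:,1]-y)<2); print(y,int(g[k].mean()) if k.any() else None,end=' | ')
    print(); print('along x')
    for x in range(-50,32,3):
        k=(abs(q[:,1]-(0 if n=='top' else 3))<7)&(abs(q[:,0]-x)<2); print(x,int(g[k].mean()) if k.any() else None,end=' | ')
    print()
pc=cloud(s,np.ones((420,560),bool)); q=rackframe(pc)
m=(abs(q[:,0]+24)<60)&(abs(q[:,1])<45)&(q[:,2]>77)&(q[:,2]<92)
k=m&(q[:,0]<-10); print('scene rim', m.sum(), np.round(np.percentile(q[k],[1,5,50,95,99],axis=0),1))
bot_img=cv2.imread('pics/top0.png')
"
```

```text
top wall [[ 7.35808698  1.11266865 80.        ]] post [[-18.69374457   1.1089773   85.        ]]
top along y (x 2..9)
-26 170 | -23 143 | -20 67 | -17 58 | -14 68 | -11 95 | -8 107 | -5 106 | -2 107 | 1 105 | 4 116 | 7 115 | 10 121 | 13 107 | 16 69 | 19 59 | 22 74 | 25 94 | 28 91 | 
along x
-50 61 | -47 61 | -44 57 | -41 54 | -38 52 | -35 55 | -32 91 | -29 127 | -26 115 | -23 80 | -20 70 | -17 64 | -14 56 | -11 78 | -8 126 | -5 138 | -2 89 | 1 82 | 4 87 | 7 130 | 10 132 | 13 67 | 16 58 | 19 61 | 22 61 | 25 59 | 28 62 | 31 61 | 
scene along y (x 2..9)
-26 62 | -23 63 | -20 66 | -17 76 | -14 79 | -11 99 | -8 104 | -5 112 | -2 118 | 1 114 | 4 114 | 7 109 | 10 98 | 13 91 | 16 84 | 19 88 | 22 75 | 25 71 | 28 70 | 
along x
-50 112 | -47 79 | -44 76 | -41 87 | -38 100 | -35 121 | -32 126 | -29 118 | -26 104 | -23 109 | -20 109 | -17 111 | -14 120 | -11 123 | -8 116 | -5 111 | -2 106 | 1 107 | 4 108 | 7 115 | 10 117 | 13 104 | 16 90 | 19 75 | 22 67 | 25 65 | 28 62 | 31 61 | 
scene rim 227 [[-55.1 -20.6  77. ]
 [-52.7 -20.   77.4]
 [-29.   -4.2  80.9]
 [-11.4  15.6  86.7]
 [-10.5  21.7  87.6]]
```

>>> {"method": "carry_out", "body": {
  "increments": [2.5, -0.1, 0.13, 2, 0, 2.5, 0, 0, 2, 0, 2.5, 0, 0, 1, 0, 2.5, 0, 0, 0, 0, 2.5, 0, 0, 0, 0]
}}

```text
clock: 11.68
eef_pos: [0.5294, 0.048, 0.1441]
tool_rot: [-0.023, 1.0, 0.0, 0.001]
ft_force: [0.3, 0.1, -0.6]
grip_width: 0.0345
grasp_force: 60.5
```

>>> {"method": "carry_out", "body": {
  "increments": [2.5, 0, 0, 0.3, 0, 2.5, 0, 0, 0.3, 0, 2.5, 0, 0, 0.3, 0, 2.5, 0, 0, 0.3, 0, 2.5, 0, 0, 0, 0]
}}

```text
clock: 12.3
eef_pos: [0.5285, 0.0479, 0.1309]
tool_rot: [-0.023, 1.0, -0.0, -0.0]
ft_force: [0.2, -0.1, 0.2]
grip_width: 0.0347
grasp_force: 60.5
```

```bash
python3 -c "
from h import *
look('h2')"
```

```text
t 12.35 p [528.6  47.9 131.1] yaw -177.41 tilt [-0.0005 -0.    ] F [ 0.1  -0.23 -0.85] w 0.0347 g 60.5 j [ 0.09   0.341 -0.042  1.189  0.     0.045]
tcp in gap frame [[  7.2   1.2 131.1]]
orange 207 [[  0.9 -15.7  86.4]
 [  6.3 -11.7  98.1]
 [ 14.3  -0.8 160.2]
 [ 25.3  10.6 185. ]
 [ 26.8  16.8 186.2]]
84 16 [ 6.7 -0.3 90.6] y [-11.4  11. ] u 275 280 v 188 193
96 19 [  9.5  -2.3 101.1] y [-11.5   9.6] u 275 280 v 185 190
108 19 [ 11.3  -2.7 114.1] y [-11.8   8.1] u 275 281 v 181 187
120 19 [ 12.7  -4.6 125.8] y [-9.8  7.6] u 276 281 v 178 183
132 19 [ 15.5  -2.5 138.4] y [-12.3   7.4] u 277 282 v 174 179
144 5 [ 17.3   1.3 146.7] y [-8.1  8.4] u 278 282 v 172 176
156 27 [ 24.2  -4.1 164.1] y [-16.2  12. ] u 278 286 v 167 173
168 34 [ 24.3  -1.1 173.9] y [-14.7  15.9] u 278 287 v 162 169
180 47 [ 11.9   4.6 184.7] y [-13.4  16.9] u 277 286 v 157 165
gap []
wall_top [(array([11.4,  6.5, 90.2]), 0.94)]
key_tip [(array([ 7.4,  4.2, 77.7]), 0.67)]
key_head [(array([  8.3,   4.3, 186.5]), 0.57), (array([-1.709e+02, -4.822e+02,  1.000e-01]), 0.53)]
```

View pics/h2.png

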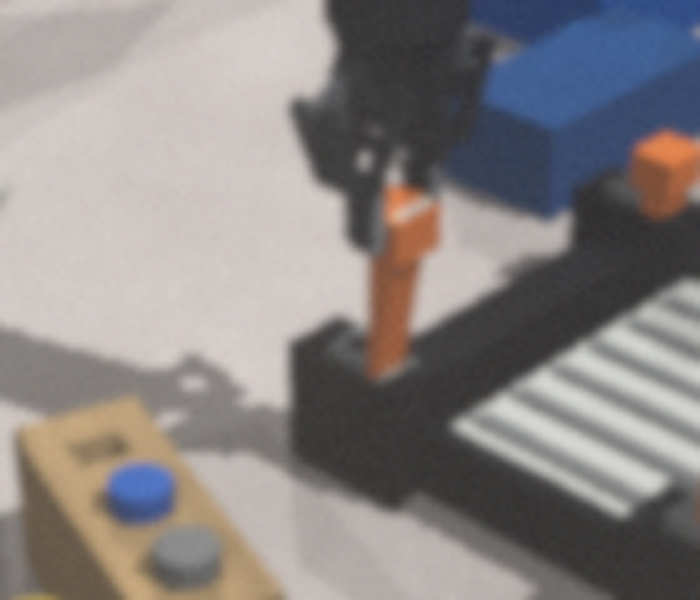

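The tip (crop (385,375)) has entered at the gap: the white wall shows on its right and the grey post on its left, with no force so far. Continuing down.

>>> {"method": "carry_out", "body": {
  "increments": [2.5, 0, 0, 0.3, 0, 2.5, 0, 0, 0.3, 0, 2.5, 0, 0, 0.3, 0, 2.5, 0, 0, 0, 0, 2.5, 0, 0, 0, 0]
}}

```text
clock: 13.18
eef_pos: [0.5288, 0.048, 0.1223]
tool_rot: [-0.023, 1.0, 0.0, -0.0]
ft_force: [0.3, 0.1, -0.6]
grip_width: 0.0348
grasp_force: 60.5
```

>>> {"method": "carry_out", "body": {
  "increments": [2.5, 0, 0, 0.2, 0, 2.5, 0, 0, 0.2, 0, 2.5, 0, 0, 0.2, 0, 2.5, 0, 0, 0, 0, 2.5, 0, 0, 0, 0]
}}

```text
clock: 13.8
eef_pos: [0.5288, 0.0479, 0.1163]
tool_rot: [-0.023, 1.0, -0.0, 0.0]
ft_force: [0.4, -0.9, -0.4]
grip_width: 0.0349
grasp_force: 60.5
```

>>> {"method": "carry_out", "body": {
  "increments": [2.5, 0.05, 0, 0, 0, 2.5, 0.05, 0, 0, 0, 2.5, 0.05, 0, 0.3, 0, 2.5, 0.05, 0, 0.3, 0, 2.5, 0, 0, 0, 0]
}}

```text
clock: 14.42
eef_pos: [0.5264, 0.0478, 0.1099]
tool_rot: [-0.023, 1.0, -0.0, -0.0]
ft_force: [-0.4, 0.8, 0.1]
grip_width: 0.0346
grasp_force: 60.5
```

>>> {"method": "carry_out", "body": {
  "increments": [2.5, 0.05, 0, 0.2, 0, 2.5, 0.05, 0, 0.2, 0, 2.5, 0, 0, 0.2, 0, 2.5, 0, 0, 0, 0, 2.5, 0, 0, 0, 0]
}}

```text
clock: 15.05
eef_pos: [0.5258, 0.0478, 0.1043]
tool_rot: [-0.023, 1.0, -0.0, 0.0]
ft_force: [-0.5, -0.5, -0.8]
grip_width: 0.0351
grasp_force: 60.5
```

>>> {"method": "carry_out", "body": {
  "increments": [2.5, 0.05, 0, 0.15, 0, 2.5, 0.05, 0, 0.15, 0, 2.5, 0, 0, 0.1, 0, 2.5, 0, 0, 0, 0, 2.5, 0, 0, 0, 0]
}}

```text
clock: 15.68
eef_pos: [0.5253, 0.0478, 0.1004]
tool_rot: [-0.023, 1.0, 0.0, 0.0]
ft_force: [1.8, -0.3, -0.5]
grip_width: 0.0344
grasp_force: 60.5
```

>>> {"method": "carry_out", "body": {
  "increments": [2.5, -0.03, 0, 0.1, 0, 2.5, 0, 0, 0.15, 0, 2.5, 0, 0, 0.15, 0, 2.5, 0, 0, 0, 0, 2.5, 0, 0, 0, 0]
}}

```text
clock: 16.3
eef_pos: [0.5252, 0.0478, 0.0962]
tool_rot: [-0.023, 1.0, -0.0, 0.0]
ft_force: [2.6, 0.3, -1.6]
grip_width: 0.0353
grasp_force: 60.5
```

>>> {"method": "carry_out", "body": {
  "increments": [6, -0.05, 0, 0, 0, 6, 0, 0, 0, 0, 6, 0, 0, 0, 0, 6, 0, 0, 0, 0, 6, 0, 0, 0, 0]
}}

```text
clock: 16.92
eef_pos: [0.5255, 0.0478, 0.0963]
tool_rot: [-0.023, 1.0, -0.0, -0.0]
ft_force: [-0.6, -0.4, -0.3]
grip_width: 0.06
grasp_force: 0.0
```

>>> {"method": "carry_out", "body": {
  "increments": [6, 0, 0, -2, 0, 6, 0, 0, -3, 0, 0, 0, 0, -1, 0, 0, 0, 0, 0, 0, 0, 0, 0, 0, 0]
}}

```text
clock: 17.55
eef_pos: [0.5248, 0.0477, 0.1551]
tool_rot: [-0.023, 1.0, -0.0, -0.001]
ft_force: [0.5, 0.3, 0.2]
grip_width: 0.0055
grasp_force: 0.0
```

```bash
python3 -c "
from h import *
look('h3')"
```

```text
t 17.6 p [524.7  47.7 155. ] yaw -177.41 tilt [-0.0024 -0.0002] F [-0.11 -0.31 -0.4 ] w 0.0 g 0.0 j [ 0.091  0.319 -0.008  1.246  0.     0.045]
tcp in gap frame [[  3.2   1.2 155. ]]
orange 166 [[ -7.6 -17.3  89.4]
 [ -2.2 -15.4  98.3]
 [ 13.2  -2.6 140. ]
 [ 22.5  11.5 147.9]
 [ 23.6  16.5 148.8]]
84 14 [10.9  1.1 91. ] y [-9.2 11.5] u 276 281 v 188 192
96 17 [ 1.230e+01 -1.000e-01  1.028e+02] y [-9.9  9.2] u 276 281 v 186 190
120 26 [ 21.8  -6.1 126.5] y [-15.3  11.3] u 277 285 v 178 185
132 37 [ 21.4  -2.7 138.1] y [-16.1  13.6] u 276 285 v 174 181
144 69 [  5.1  -3.2 147.1] y [-17.3  16.1] u 271 285 v 169 177
gap [(array([-0.5,  6.7, 79.7]), 0.79)]
wall_top [(array([ 8.2,  4.9, 88. ]), 0.62), (array([ 4.1,  9.2, 78.7]), 0.32)]
key_tip [(array([ 3.2,  6.9, 39.3]), 0.73)]
key_head [(array([  8.6,   2.4, 144.3]), 0.64)]
```

View pics/h3.png

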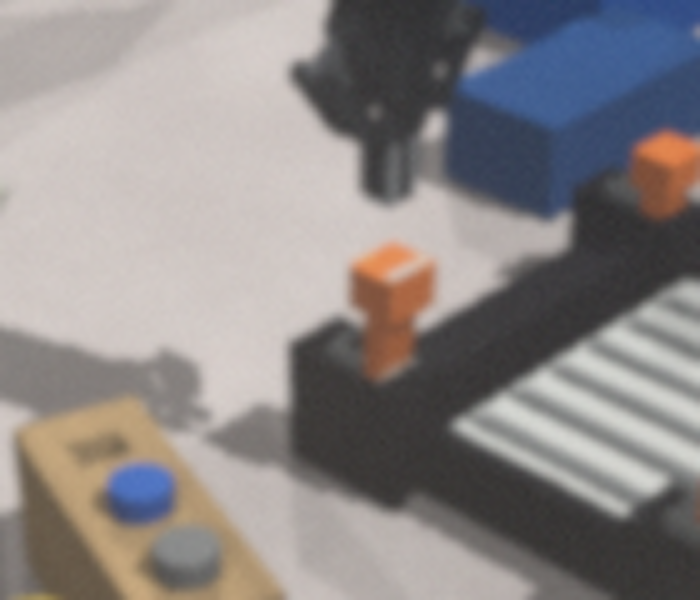

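The released key stands upright in the gap (head top at crop (393,262), z about 147 mm) with the shut fingers right above. Now I approach to press.

>>> {"method": "carry_out", "body": {
  "increments": [0, 0, 0, 1.2, 0, 0, 0, 0, 1.2, 0, 0, 0, 0, 0.6, 0, 0, 0, 0, 0, 0, 0, 0, 0, 0, 0]
}}

```text
clock: 18.42
eef_pos: [0.5259, 0.0478, 0.1265]
tool_rot: [-0.023, 1.0, 0.0, 0.0]
ft_force: [0.2, 0.1, -0.2]
grip_width: -0.0003
grasp_force: 0.0
```

>>> {"method": "carry_out", "body": {
  "increments": [0, 0, 0, 0.1, 0, 0, 0, 0, 0.1, 0, 0, 0, 0, 0.1, 0, 0, 0, 0, 0.1, 0, 0, 0, 0, 0, 0]
}}

```text
clock: 19.05
eef_pos: [0.5255, 0.0478, 0.1222]
tool_rot: [-0.023, 1.0, -0.0, -0.0]
ft_force: [-0.4, 0.6, 0.0]
grip_width: 0.0002
grasp_force: 0.0
```

>>> {"method": "carry_out", "body": {
  "increments": [0, 0, 0, 0.1, 0, 0, 0, 0, 0.1, 0, 0, 0, 0, 0.1, 0, 0, 0, 0, 0, 0, 0, 0, 0, 0, 0]
}}

```text
clock: 19.68
eef_pos: [0.5256, 0.0478, 0.1193]
tool_rot: [-0.023, 1.0, -0.0, 0.0]
ft_force: [0.0, 0.5, -0.6]
grip_width: 0.0
grasp_force: 0.0
```

>>> {"method": "carry_out", "body": {
  "increments": [0, 0, 0, 0.05, 0, 0, 0, 0, 0.05, 0, 0, 0, 0, 0.05, 0, 0, 0, 0, 0, 0, 0, 0, 0, 0, 0]
}}

```text
clock: 20.3
eef_pos: [0.5256, 0.0478, 0.1178]
tool_rot: [-0.023, 1.0, -0.0, -0.0]
ft_force: [-0.4, 0.4, 0.5]
grip_width: -0.0
grasp_force: 0.0
```

>>> {"method": "carry_out", "body": {
  "increments": [0, 0, 0, 0.05, 0, 0, 0, 0, 0.05, 0, 0, 0, 0, 0.05, 0, 0, 0, 0, 0, 0, 0, 0, 0, 0, 0]
}}

```text
clock: 20.92
eef_pos: [0.5256, 0.0478, 0.1166]
tool_rot: [-0.023, 1.0, -0.0, 0.0]
ft_force: [-0.1, -0.3, 2.4]
grip_width: 0.0003
grasp_force: 1.5
```

>>> {"method": "carry_out", "body": {
  "increments": [0, 0, 0, 0.05, 0, 0, 0, 0, 0.05, 0, 0, 0, 0, 0.05, 0, 0, 0, 0, 0, 0, 0, 0, 0, 0, 0]
}}

```text
clock: 21.55
eef_pos: [0.5258, 0.0479, 0.1161]
tool_rot: [-0.023, 1.0, 0.0, 0.001]
ft_force: [-2.3, -0.4, 8.9]
grip_width: -0.0002
grasp_force: 4.5
```

>>> {"method": "carry_out", "body": {
  "increments": [0, 0, 0, 0.04, 0, 0, 0, 0, 0.04, 0, 0, 0, 0, 0.04, 0, 0, 0, 0, 0, 0, 0, 0, 0, 0, 0]
}}

```text
clock: 22.18
eef_pos: [0.526, 0.0479, 0.1159]
tool_rot: [-0.023, 1.0, 0.0, 0.001]
ft_force: [-4.9, -0.3, 14.4]
grip_width: -0.0003
grasp_force: 6.9
```

```bash
python3 -c "
from h import *
st()"
```

```text
t 22.18 p [526.   47.9 115.9] yaw -177.41 tilt [0.0024 0.0003] F [-4.9  -0.34 14.41] w -0.0003 g 6.9 j [ 0.091  0.345 -0.077  1.146  0.     0.045]
```

>>> {"method": "carry_out", "body": {
  "increments": [0, 0.02, 0, 0.04, 0, 0, 0.02, 0, 0.04, 0, 0, 0, 0, 0, 0, 0, 0, 0, 0, 0, 0, 0, 0, 0, 0]
}}

```text
clock: 22.8
eef_pos: [0.5258, 0.0479, 0.1154]
tool_rot: [-0.023, 1.0, 0.0, 0.001]
ft_force: [-5.5, -0.1, 15.2]
grip_width: 0.0001
grasp_force: 7.5
```

>>> {"method": "carry_out", "body": {
  "increments": [0, 0.01, 0, 0.04, 0, 0, 0.01, 0, 0.04, 0, 0, 0, 0, 0, 0, 0, 0, 0, 0, 0, 0, 0, 0, 0, 0]
}}

```text
clock: 23.42
eef_pos: [0.5258, 0.0479, 0.115]
tool_rot: [-0.023, 1.0, 0.0, 0.002]
ft_force: [-6.1, -0.2, 16.9]
grip_width: -0.0004
grasp_force: 8.5
```

>>> {"method": "carry_out", "body": {
  "increments": [0, 0.01, 0, 0.05, 0, 0, 0.01, 0, 0.04, 0, 0, 0, 0, 0, 0, 0, 0, 0, 0, 0, 0, 0, 0, 0, 0]
}}

```text
clock: 24.05
eef_pos: [0.5259, 0.0479, 0.1149]
tool_rot: [-0.023, 1.0, 0.0, 0.002]
ft_force: [-5.3, -0.4, 20.1]
grip_width: 0.0
grasp_force: 10.2
```

>>> {"method": "carry_out", "body": {
  "increments": [0, 0, 0, 0.03, 0, 0, 0, 0, 0.02, 0, 0, 0, 0, 0, 0, 0, 0, 0, 0, 0, 0, 0, 0, 0, 0]
}}

```text
clock: 24.68
eef_pos: [0.5261, 0.0479, 0.1148]
tool_rot: [-0.023, 1.0, 0.0, 0.003]
ft_force: [-7.9, -1.8, 22.3]
grip_width: -0.0004
grasp_force: 11.4
```

>>> {"method": "carry_out", "body": {
  "increments": [0, 0, 0, 0, 0, 0, 0, 0, 0, 0, 0, 0, 0, 0, 0, 0, 0, 0, 0, 0, 0, 0, 0, 0, 0]
}}

```text
clock: 25.3
eef_pos: [0.526, 0.048, 0.1148]
tool_rot: [-0.023, 1.0, 0.0, 0.003]
ft_force: [-6.9, -0.7, 23.3]
grip_width: -0.0001
grasp_force: 11.4
```

Steady at about 22.5 N with no further give. Retracting straight up.

>>> {"method": "carry_out", "body": {
  "increments": [0, 0, 0, -0.3, 0, 0, 0, 0, -0.5, 0, 0, 0, 0, -1.5, 0, 0, 0, 0, -3, 0, 0, 0, 0, -3, 0]
}}

```text
clock: 25.92
eef_pos: [0.5247, 0.0478, 0.1946]
tool_rot: [-0.023, 1.0, -0.0, -0.0]
ft_force: [-0.2, 0.6, 0.1]
grip_width: -0.0001
grasp_force: 0.0
```

>>> {"method": "carry_out", "body": {
  "increments": [0, 0, 0, 0, 0, 0, 0, 0, 0, 0, 0, 0, 0, 0, 0, 0, 0, 0, 0, 0, 0, 0, 0, 0, 0]
}}

```text
clock: 26.55
eef_pos: [0.5245, 0.0478, 0.1931]
tool_rot: [-0.023, 1.0, -0.0, -0.001]
ft_force: [-0.2, -0.4, -0.3]
grip_width: -0.0001
grasp_force: 0.0
```

```bash
python3 -c "
from h import *
look('h4')"
```

```text
t 26.6 p [524.6  47.7 193.2] yaw -177.41 tilt [-0.0008 -0.0001] F [-0.86 -0.25  0.27] w 0.0001 g 0.0 j [ 0.091  0.297  0.063  1.337 -0.     0.046]
tcp in gap frame [[  3.2   1.2 193.2]]
orange 178 [[ -8.3 -16.7  89.7]
 [ -2.8 -15.1  97.6]
 [ 13.1  -2.1 137. ]
 [ 22.1  12.4 146. ]
 [ 23.3  17.5 147.2]]
84 15 [10.2 -1.  91.9] y [-12.3  10.1] u 275 281 v 188 192
96 21 [ 12.4  -3.  100.8] y [-11.6   5.4] u 275 281 v 186 190
108 6 [ 13.4  -6.3 110. ] y [-12.4   6.4] u 276 281 v 184 187
120 33 [ 21.1  -1.5 126.7] y [-16.   13.4] u 277 285 v 178 184
132 43 [ 20.3  -1.7 139.7] y [-16.2  15.8] u 271 286 v 171 181
144 60 [  4.3  -3.  145.4] y [-16.2  17.9] u 271 285 v 169 178
gap [(array([ 2.7,  8.1, 80.3]), 0.91), (array([  66. , -209.8,   41.5]), 0.69)]
wall_top [(array([ 7.3,  5.1, 88. ]), 0.77)]
key_tip [(array([-0.2,  6.7, 38.1]), 0.82), (array([ 161.8, -374. ,   -0.8]), 0.59)]
key_head [(array([  6.2,   2.6, 146.8]), 0.54)]
```

The key stands upright, about 1.5 mm deeper, and the arm is clear. Handing in.

```bash
python3 -c "
from h import *
print(bot.job_done())"
```

```text
the job is handed in; nothing more can be done
None
```

The orange key stands upright in the gap, striped side to the sloping wall, and stopped giving under a steady push of about 22.5 N; I then let go, and the job is handed in (no verdict was returned).

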